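Back off the wing screw of a slide press

ROBOT

A 7-joint arm with a two-finger parallel gripper is mounted at the origin on the work surface. World frame = base frame: x ahead of the robot, y to its left, z up, the work surface at z = 0. Lengths are in m, angles in rad, forces in N, time in s.
With the tool pointing down it reaches from about 0.425 to 0.95 m from the base axis. Payload 4.7 kg.
Tool frame: the origin (TCP) lies between the finger pads; the fingertips stand 25 mm ahead of it and the grasp point (between the pads) lies 6 mm ahead of it; z points along the fingers, y is the line along which they close (so a half turn about z gives the same grasp; the last joint's range is limited). The gripper opens to 85 mm and grips with 20 to 120 N. Pads are 22 mm wide; open, the fingers measure 114 mm over their backs; the gripper's body (76 mm by 85 mm) begins 54 mm behind the grasp point. The pads swing forward as they close: fully open they stand 13 mm farther back than shut.
Start: joints at [1.263, 0.469, -0.049, 1.532, 0.024, 1.141, -0.082], TCP at [0.186, -0.649, 0.256] pointing down, gripper open.
Joint ranges: [-2.59, 2.59], [-0.33, 1.99], [-1.39, 1.29], [0.1, 2.45], [-1.04, 4.18], [0.21, 1.99], [-2.66, 2.66]. Speed limits (rad/s): [2.57, 2.57, 3.14, 3.14, 3.14, 3.14, 3.14].

INTERFACE

Orientations are given as a 3x3 rotation matrix whose columns are the frame's x, y, z axes.
In Python, from rig import * gives the robot as it stands. Calls block until the motion is done:
- movep(position, orientation): joint-space move of the TCP to a pose.
- move_l(position, attitude=None, feed=0.15, until_force=None): straight line of the TCP; attitude=None keeps the orientation; feed is the mean speed in m/s. With until_force (N) it stops when the force on the tool has changed by that much, and returns True; else False.
- move_joints(angles): joint-space move.
- command_gripper(opening, newtons=None): finger opening in m; newtons is the grip in N (None keeps the last); returns when the fingers have stopped.
- sleep(seconds).
- inverse_kinematics(position, orientation): joint angles nearest the present ones, or None.
- sense(): the state.
- camera(name): name is "side" or "top" or "wrist"; returns (picture, depth): 384x512x3 uint8, red, green, blue; 384x512 float32, m along the optical axis (not along the pixel's ray), 0 where there is no reading.
- camera_params(name): a dict with "K" (3x3 intrinsics, pixels), "dist" ([k1, k2, p1, p2, k3] as OpenCV has them; the pictures are not rectified), "position" and "rotation" of the camera in the world; the wrist camera has in their place "tool_from_camera" (4x4, takes a point from camera to tool coordinates, whose origin is the TCP and whose axes are the flange's). Camera axes: x right, y down, z forward; pixel columns grow to the right and rows downward; lengths in m; the calibration is good to about 2 mm. A picture is of the moment at which its call begins: read the wrist's pose just before it. camera_params takes no time and is no camera call.
A pose or a line that the arm cannot do raises Unreachable and nothing moves.
- finish_job(): hands the job in; it is judged then, once.
The state is a dict: "time_s": time; "joint_pos": joint angles; "qd": joint speeds; "joint_efforts": joint torques, N m; "position": TCP position; "tcp_rot": TCP orientation; "wrist_force": force on the tool from outside, world axes, zero at the start; "ft_torque": the same for the moment, N m; "finger_gap": finger opening in m; "gripper_force": force on a finger pad.
Only numpy, scipy, OpenCV 4.12 (cv2) and the standard library are available. Lean on these libraries where they do the work, as an engineer would, in place of code of your own. Each camera call takes 0.05 s, during which the arm holds its last target. There are 200 camera calls.

TASK

The mounted microscope slide in the small bench press has set: open the press fully by spinning its loose wing screw counter-clockwise (seen from above) until it comes to its stop and the pressure plate is fully raised. Only push the wings round with gentle fingertip strokes; do not grip the screw. Leave the dropper bottle, the tweezer stand and the dish standing where they are, and come away from everything at the end.

Things in the scene. Friction and masses are not known exactly. Their poses are not given: they have to be found in the camera images.
- press: Fixed white bench press. Origin on the table at the foot of the screw's vertical axis, z up, +x from the screw to the press's column. Base 150 x 125 mm (x -63 to +87), 20 mm high. The screw stands on an arm 40 mm wide, top at z = 73 mm. The column (x +38 to +64 mm, y +-22 mm) rises to z = 118 mm, above the wings, so a finger cannot go right round; the other sides are open.
- wings (a point): On the screw's vertical axis, 105 mm above the table, at the top of the wings; its x axis points along one wing and turns with the screw. The steel screw has a hub of radius 9 mm and two opposite upright flat wings, from the hub to 34 mm from the axis (rounded ears to 35 mm), 6 mm thick, z = 87 to 105 mm. The screw does not rise or fall as it turns.
- screw (a joint): Angle of the wing screw in rad, growing counter-clockwise seen from above (opening). At 0 (and every half turn) the wings lie along the press's x axis. It stops hard at 12.57 (two turns, fully open); it starts between 0 and 3.5. Loose: about 0.03 N m of friction, stays where it is left.
- plate (a joint): Height of the aluminium pressure plate (75 x 62 x 7 mm, under the arm) above its lowest position, in m. The screw's thread carries it: 8 mm up per turn, 0.016 m at the stop (fully raised).
- dropper: Bystander: amber dropper bottle, 36 mm diameter, 75 mm high, origin at the centre of its underside. Stands 100 to 170 mm from the screw's axis.
- tweezers: Bystander: grey block 30 x 60 x 24 mm with three upright tweezers, 80 mm high in all, origin at the centre of its underside. Stands 100 to 170 mm from the screw's axis.
- dish: Bystander: flat clear round dish with lid, 62 mm diameter, 16 mm high, origin at the centre of its underside. Stands 100 to 170 mm from the screw's axis.
Not all that is in view belongs to the job. Of the things shaped like the press, the white one is meant.

How it is judged:
By the outcome, as a careful person would: the job done as asked, in the order asked, and still so for the second after the job is handed in, with the robot touching nothing.
It also fails if it takes over 72 s, if anything falls off the work surface, if the arm or the gripper's body presses on something with over 40 N, if the wrist force passes 120 N, or if a joint passes its speed limit or range.

## Working session

There is one attempt and no reset: what is moved stays moved. The work goes in short steps, each a Python script; the robot and the scene stay as the last script left them, time stands still between calls to the robot, and variables do not carry over. Pictures are saved under pics/ and viewed, at most 10 in all, crops included, and the job is handed in when it is done.

```bash
mkdir -p pics; ls; python3 - <<'E'
from rig import *
import cv2,numpy as np
ims=[]
for n in("top","side"):
    p,d=camera(n); np.savez(f'pics/{n}0.npz',p=p,d=d); cv2.imwrite(f'pics/{n}0.png',p[:,:,::-1]);c=camera_params(n);print(n,c)
    ims.append(p)
cv2.imwrite('pics/both.png',cv2.resize(np.vstack(ims)[:,:,::-1],None,fx=.78,fy=.78))
print(sense())
E
```

```text
pics
top {'K': array([[349.22235932,   0.        , 254.04194053],
       [  0.        , 349.22235932, 183.72641714],
       [  0.        ,   0.        ,   1.        ]]), 'dist': array([-0.05905097,  0.        ,  0.        ,  0.        ,  0.        ]), 'position': array([ 4.64369048e-01, -6.84985344e-04,  7.46988849e-01]), 'rotation': array([[-2.17002408e-01, -9.53877415e-01,  2.07431509e-01],
       [-9.76170872e-01,  2.12181394e-01, -4.54915975e-02],
       [-6.19699235e-04, -2.12360383e-01, -9.77191222e-01]])}
side {'K': array([[449.11287002,   0.        , 257.70174912],
       [  0.        , 449.11287002, 181.42058667],
       [  0.        ,   0.        ,   1.        ]]), 'dist': array([0.01423463, 0.        , 0.        , 0.        , 0.        ]), 'position': array([0.10757213, 0.49666571, 0.58719423]), 'rotation': array([[-0.74315508, -0.373564  ,  0.55513103],
       [-0.66908517,  0.42324569, -0.61089126],
       [-0.00674984, -0.82541688, -0.56448331]])}
{'time_s': 0.1, 'joint_pos': array([ 1.26310114,  0.46941289, -0.04859442,  1.53357673,  0.02409017,
        1.14097844, -0.08231072]), 'qd': array([-0.00071897, -0.001145  ,  0.00053559, -0.00285258,  0.00011624,
        0.0009094 , -0.00075192]), 'joint_efforts': array([ 5.89747378e-04, -5.11513996e+01, -4.67416656e-02, -2.38390589e+01,
        1.08261273e-02,  4.37611394e-03, -3.07383652e-05]), 'position': array([ 0.18564475, -0.6484745 ,  0.25533022]), 'tcp_rot': array([[ 9.61383896e-01,  2.75210301e-01, -5.42970293e-04],
       [ 2.75210831e-01, -9.61382384e-01,  1.70600486e-03],
       [-5.24919636e-05, -1.78955691e-03, -9.99998397e-01]]), 'wrist_force': array([-0.79574056, -1.06114673,  0.38354438]), 'ft_torque': array([-0.02905597, -0.01817912, -0.03546407]), 'gripper_force': 0.0, 'finger_gap': 0.0854868951942874}
```

View pics/top0.png

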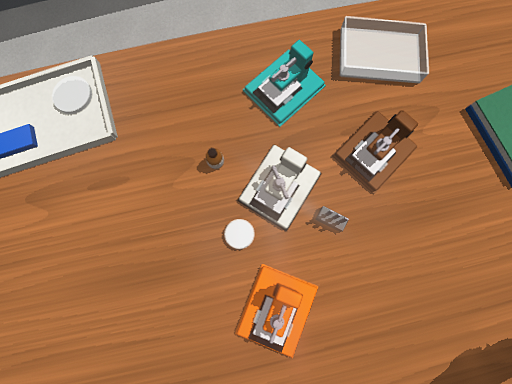

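View pics/side0.png

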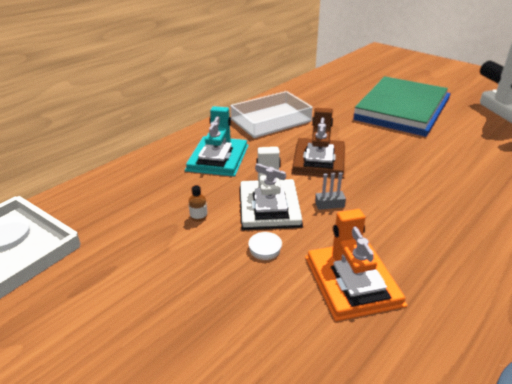

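Top view: four press-like things: teal (285,82), brown (380,148), orange (278,310), white (280,187). The white one is meant. Its column is at (293,158), with the dropper at (214,158), the dish at (239,234) and the tweezers at (330,218). The side view agrees: white press (269,190). Next come a close crop and localisation.

```bash
cat > h.py <<'E'
import numpy as np,cv2
from rig import *
def cloud(d,c,R=None,t=None):
    v,u=np.mgrid[:d.shape[0],:d.shape[1]]
    n=cv2.undistortPoints(np.stack([u,v],-1).reshape(-1,1,2).astype(float),c['K'],c['dist']).reshape(*d.shape,2)
    P=np.dstack([n,np.ones(d.shape)])*d[...,None]
    R=c['rotation'] if R is None else R; t=c['position'] if t is None else t
    return P@R.T+t
E
python3 - <<'E'
from h import *
out=[]
for n,b in(("top",(130,240,200,350)),("side",(135,265,180,355))):
    z=np.load(f'pics/{n}0.npz');p,d=z['p'],z['d'];W=cloud(d,camera_params(n))
    r0,r1,c0,c1=b
    out.append(cv2.resize(p[r0:r1,c0:c1,::-1],(600,440) if n=="top" else (400,297),interpolation=cv2.INTER_CUBIC))
    s=p.astype(int); sat=s.max(2)-s.min(2)
    reg=np.zeros(d.shape,bool);reg[r0:r1,c0:c1]=1
    for lo,hi in((.111,.125),(.097,.109),(.066,.078),(.015,.025)):
        m=reg&(W[...,2]>lo)&(W[...,2]<hi)&(sat<45)
        q=W[m]
        nl,L,st,ce=cv2.connectedComponentsWithStats(m.astype(np.uint8))
        for k in range(1,nl):
            if st[k,4]>8:
                q=W[L==k];rr=cv2.minAreaRect((q[:,:2]*1000).astype(np.float32));print(n,lo,hi,st[k,4],ce[k].round(),q.mean(0).round(4),rr)
cv2.imwrite('pics/crop_top.png',out[0])
E
```

```text
top 0.111 0.125 290 [294. 157.] [ 0.6311 -0.1145  0.1172] ((631.7757568359375, -114.65609741210938), (42.13796615600586, 24.807754516601562), 42.83333206176758)
top 0.097 0.109 35 [290. 164.] [ 0.6232 -0.1066  0.1029] ((623.0960083007812, -107.08076477050781), (40.12443161010742, 3.0013790130615234), 46.18816375732422)
top 0.097 0.109 166 [280. 181.] [ 0.595  -0.0798  0.1033] ((595.5330810546875, -79.76883697509766), (16.305845260620117, 66.57691955566406), 89.8887939453125)
top 0.066 0.078 61 [212. 152.] [0.689  0.0367 0.0737] ((689.2587280273438, 36.86573791503906), (16.66716766357422, 14.96250057220459), 48.476863861083984)
top 0.066 0.078 275 [287. 175.] [ 0.6107 -0.0997  0.0726] ((609.8064575195312, -94.02272033691406), (39.94689178466797, 41.714847564697266), 45.3310432434082)
top 0.066 0.078 208 [274. 189.] [ 0.5893 -0.0688  0.0728] ((591.7703857421875, -76.11891174316406), (39.989601135253906, 36.63481521606445), 44.21474838256836)
top 0.015 0.025 1959 [279. 188.] [ 0.5989 -0.0849  0.0201] ((604.523193359375, -87.51627349853516), (118.16717529296875, 144.42266845703125), 45.4
[... 2977 characters left out ...]
5), (75.20237731933594, 87.54130554199219), 30.92937660217285)
side 0.015 0.025 1437 [269. 204.] [ 0.5926 -0.0704  0.02  ] ((603.05126953125, -84.32537841796875), (119.825927734375, 148.00054931640625), 44.39693832397461)
side 0.015 0.025 262 [330. 198.] [ 0.5082 -0.1704  0.0217] ((511.2713623046875, -174.56497192382812), (60.01459503173828, 31.499345779418945), 51.88852310180664)
side 0.015 0.025 64 [199. 213.] [0.6791 0.0469 0.0195] ((680.3386840820312, 46.445106506347656), (33.63569259643555, 13.095383644104004), 55.580963134765625)
side 0.015 0.025 434 [264. 243.] [0.5225 0.023  0.016 ] ((523.4330444335938, 21.660978317260742), (61.15083312988281, 60.152400970458984), 10.622121810913086)
```

View pics/crop_top.png

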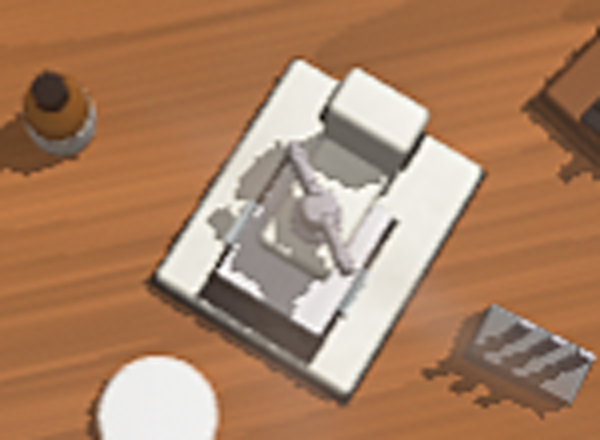

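The crop confirms the white press, with its wings from (293,148) to (348,268), the column at (375,115) and nothing next to the wings. The screw's axis is at about (0.595,-0.078) and the press yaw is about -45°. The wings lie along world x, so the screw is at about 0.79 rad. I'll move above it with the gripper shut and check with the wrist camera.

```bash
cat >> h.py <<'E'
A=np.array([.595,-.078]); YAW=-np.pi/4
def Rt(y):
    c,s=np.cos(y),np.sin(y); return np.array([[c,s,0],[s,-c,0],[0,0,-1.]])
def pt(deg,r,z):
    a=np.radians(deg)+YAW; return np.array([A[0]+r*np.cos(a),A[1]+r*np.sin(a),z])
E
python3 - <<'E'
from h import *
command_gripper(0.0,20)
for y in(YAW,YAW+np.pi): 
    print(y,[None if (q:=inverse_kinematics(pt(a,28,.118) if 0 else pt(a,.028,.118),Rt(y))) is None else q.round(2) for a in(60,180,300)])
T=pt(180,.06,.27)
for y in(YAW,YAW+np.pi):
    if inverse_kinematics(T,Rt(y)) is not None: movep(T,Rt(y));break
s=sense();p,d=camera('wrist');c=camera_params('wrist')
X=c['tool_from_camera'];R=s['tcp_rot']@X[:3,:3];t=s['tcp_rot']@X[:3,3]+s['position']
np.savez('pics/w1.npz',p=p,d=d,R=R,t=t);cv2.imwrite('pics/w1.png',p[:,:,::-1])
print(y,s['time_s'],s['position'],s['finger_gap'],s['wrist_force'])
W=cloud(d,c,R,t);r=np.hypot(W[...,0]-A[0],W[...,1]-A[1])
for lo,hi in((.112,.125),(.099,.11)):
    m=(W[...,2]>lo)&(W[...,2]<hi)&(r<.09)
    n,L,st,ce=cv2.connectedComponentsWithStats(m.astype(np.uint8))
    for k in range(1,n):
        if st[k,4]>80: q=W[L==k];print(lo,st[k,4],ce[k].round(),q.mean(0).round(4),cv2.minAreaRect((q[:,:2]*1000).astype(np.float32)))
E
```

```text
-0.7853981633974483 [array([ 0.16,  0.54, -0.16,  1.78,  0.11,  0.84, -2.4 ]), array([ 0.18,  0.48, -0.19,  1.89,  0.13,  0.79, -2.44]), array([ 0.21,  0.5 , -0.14,  1.85,  0.09,  0.8 , -2.33])]
2.356194490192345 [array([ 0.57,  0.66, -0.76,  1.75,  0.54,  0.95,  0.38]), array([ 0.57,  0.58, -0.73,  1.87,  0.49,  0.88,  0.38]), array([ 0.64,  0.61, -0.73,  1.82,  0.51,  0.91,  0.46])]
-0.7853981633974483 3.4 [ 0.55261851 -0.03652237  0.26994134] -0.0001413821396109608 [ 0.14986818  0.2635279  -0.29733862]
0.112 1924 [254.  44.] [ 0.6322 -0.1135  0.1173] ((632.3782958984375, -113.64222717285156), (43.91939163208008, 26.09554672241211), 44.61271286010742)
0.099 726 [254. 109.] [ 0.5968 -0.078   0.1037] ((596.2056884765625, -77.88179016113281), (67.38802337646484, 17.476160049438477), 20.565959930419922)
```

View pics/w1.png

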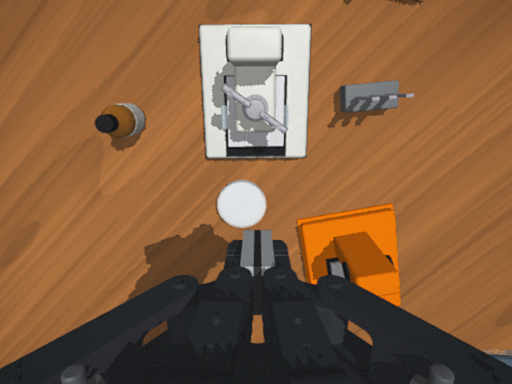

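The wrist view shows the press square in view, with its column at (254,44), hub at (256,108) and wings from (228,88) to (285,130). That puts the wings at about 50–55° from press +x, and the axis at (0.596,-0.078). First stroke next: push the wing at about 230°, entering behind it at 150°.

```bash
cat >> h.py <<'E'
A=np.array([.5962,-.0778])
ZL,ZH,RF=.118,.155,.028
def stroke(a0,a1,step=15,feed=.06,lim=8):
    move_l(pt(a0,RF,ZH),feed=.2)
    if move_l(pt(a0,RF,ZL),feed=.1,until_force=lim): 
        print('hit going down',sense()['position']); move_l(pt(a0,RF,ZH)); return None
    fm=0
    for a in np.linspace(a0,a1,int(np.ceil((a1-a0)/step))+1)[1:]:
        h=move_l(pt(a,RF,ZL),feed=feed,until_force=lim)
        s=sense();fm=max(fm,np.linalg.norm(s['wrist_force']))
        if h: break
    e=s['position'][:2]-A; f=np.degrees(np.arctan2(e[1],e[0])-YAW)%360
    print('stroke end',round(f,1),'stopped' if h else 'full','F',s['wrist_force'].round(1),'max',round(fm,1),'t',s['time_s'])
    move_l(pt(f-8,RF,ZL),feed=.06); move_l(pt(f-8,RF,ZH),feed=.15)
    return h
def look(name):
    s=sense();p,d=camera('wrist');c=camera_params('wrist')
    X=c['tool_from_camera'];R=s['tcp_rot']@X[:3,:3];t=s['tcp_rot']@X[:3,3]+s['position']
    cv2.imwrite(f'pics/{name}.png',p[:,:,::-1]);W=cloud(d,c,R,t);r=np.hypot(W[...,0]-A[0],W[...,1]-A[1])
    m=(W[...,2]>.098)&(W[...,2]<.109)&(r<.036)&(r>.012)
    q=W[m][:,:2]-A; a=np.arctan2(q[:,1],q[:,0])-YAW
    print(name,'wing deg mod 180:',round(np.degrees(np.angle(np.exp(2j*a).mean())/2)%180,1),m.sum(),s['time_s'])
E
python3 - <<'E'
from h import *
movep(pt(150,RF,.2),Rt(YAW))
stroke(150,300)
move_l(pt(180,.06,.27),feed=.25)
look('w2')
E
```

```text
stroke end 301.5 full F [-1.4 -0.9 -0.1] max 2.1 t 7.5083
w2 wing deg mod 180: 159.0 356 8.8583
```

View pics/w2.png

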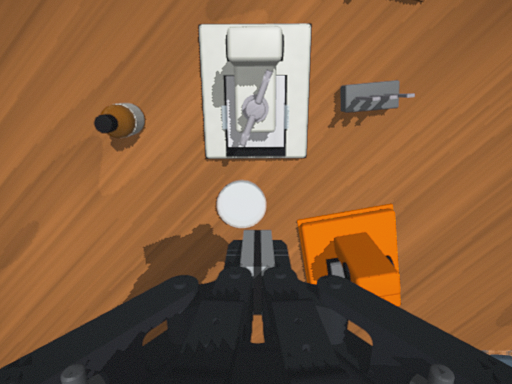

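The wings now run from (268,72) to (243,143), at about 159°, so the stroke turned the screw about 105° counter-clockwise as planned. Three half-turn strokes come next, then the last bit to the stop.

```bash
python3 - <<'E'
from h import *
for i in range(3):
    h=stroke(80,300)
    if h or h is None: break
move_l(pt(180,.06,.27),feed=.25)
look('w3')
E
```

```text
stroke end 301.6 full F [-0.7 -0.4 -0.3] max 1.3 t 14.25
stroke end 301.6 full F [-0.7  0.1  0.3] max 1.8 t 19.8333
stroke end 301.6 full F [-0.4 -0.3 -0.3] max 1.6 t 25.4167
w3 wing deg mod 180: 159.0 357 26.7667
```

```bash
python3 - <<'E'
from h import *
print(stroke(85,190,step=10,feed=.03,lim=7))
move_l(pt(180,.06,.27),feed=.25)
look('w4')
E
```

```text
stroke end 144.5 stopped F [ 2.2 -0.4  0.6] max 2.4 t 30.2083
True
w4 wing deg mod 180: 180.0 366 31.5
```

View pics/w4.png

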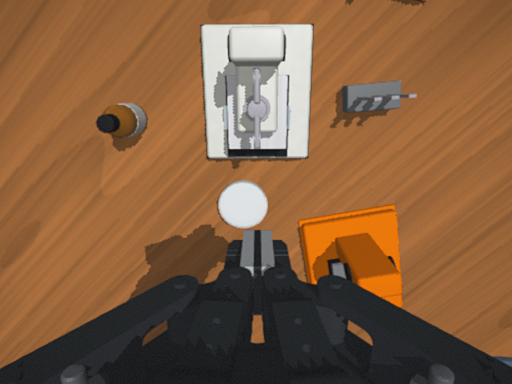

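The wings lie along the press axis, from (257,68) to (256,148), and the push ended on a hard stop there. The dropper, dish and tweezers stand where they were, and the gripper is clear.

```bash
python3 - <<'E'
from h import *
s=sense()['position']; move_l([s[0],s[1],.33]); sleep(.3)
print(finish_job())
E
```

```text
the job is handed in; nothing more can be done
None
```

The white press's wing screw was turned counter-clockwise with fingertip strokes until it met its hard stop, so its plate should be fully raised (I judged that from the stop and the wing angle); nothing else moved, the arm is clear, and the job is handed in.

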